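Roll the big sample tube out of its spring clips

ROBOT

A 6-joint arm with a two-finger parallel gripper is mounted at the origin on the work surface. World frame = base frame: x ahead of the robot, y to its left, z up, the work surface at z = 0. Lengths are in mm, angles in rad, forces in N, time in s.
With the tool pointing down it reaches from about 350 to 875 mm from the base axis. Payload 4.2 kg.
Tool frame: the origin (TCP) lies between the finger pads; the fingertips stand 25 mm ahead of it and the grasp point (between the pads) lies 6 mm ahead of it; z points along the fingers, y is the line along which they close (so a half turn about z gives the same grasp; the last joint's range is limited). The gripper opens to 85 mm and grips with 20 to 120 N. Pads are 22 mm wide; open, the fingers measure 114 mm over their backs; the gripper's body (76 mm by 85 mm) begins 54 mm behind the grasp point. The pads swing forward as they close: fully open they stand 13 mm farther back than shut.
Start: joints at [1.418, 0.385, 0.008, 0, -1.194, -0.259], TCP at [250.129, 572.743, 256.312] pointing down, gripper open.
Joint ranges: [-3.14, 3.14], [-1.21, 2.06], [-1.07, 1.41], [-3.16, 2.05], [-2.99, -0.16], [-3.1, 3.1]. Speed limits (rad/s): [2.79, 2.79, 3.14, 3.14, 3.14, 3.14].

INTERFACE

Orientations are given as a unit quaternion [x, y, z, w].
In Python, from bench import read_state, get_image, job_done gives the robot as it stands.
- The arm moves only by the tool play_rows, never from a script. Its argument "series" is a list of rows, each a list of 6 numbers: the shift along the world's x, y, z in mm, then the turn, a rotation vector about the world's x, y, z in units of 6 degrees (1.0 is 6 degrees). A call has 1 to 20 rows; each row shifts and turns the commanded pose from where the row before left it; what a row does not reach is not made up. A row lasts 1/12 s, in which the tool goes at most 41.7 mm and 7.16 degrees, less where a joint would pass 70% of its speed; a pose out of reach is approached as far as the arm can. A call is refused whole if a number of a shift passes 41.7 or a number of a turn 1, either way. A call with a gripper value outside its range is refused whole. "gripper" is the opening, from 0 (shut) to 1 (fully open), set as the call begins (left out, the last holds). The fingers move at their own pace and stop on an object; the grip force is fixed at half the most. Time passes only in rows, so rows that do not move let the fingers close. It gives the time, the measured TCP pose, the force, the opening and the grip force at its end, in the units of the state.
- read_state(): the state, without advancing time (a new reading comes with each control period).
- get_image(name): name is "side" or "top" or "wrist"; returns a dict with "image" (480x640x3 uint8, red, green, blue), "fx", "fy", "cx", "cy" (pixels), "eye" and "rotation" of the camera in the world. Camera axes: x right, y down, z forward; pixel columns grow to the right and rows downward; lengths in mm; the calibration is good to about 2 mm. A picture is of the moment at which its call begins. There is no depth.
- job_done(): hands the job in; it is judged then, once.
The state is a dict: "clock": time; "joints": joint angles; "joint_vel": joint speeds; "joint_efforts": joint torques, N m; "position": TCP position; "ee_rot": TCP orientation; "contact_force": force on the tool from outside, world axes, zero at the start; "wrist_torque": the same for the moment, N m; "gripper_width": finger opening in mm; "grasp_force": force on a finger pad.
Only numpy, scipy, OpenCV 4.12 (cv2) and the standard library are available. Lean on these libraries where they do the work, as an engineer would, in place of code of your own. Each camera call takes 0.05 s, during which the arm holds its last target. There are 200 camera calls.

TASK

Free the big sample tube from its two spring clips by rolling it out sideways through their open mouths - do not pull it straight up or draw it out lengthwise, that spoils the clips - and lay it in the V-shaped tube rest, lying along the two V blocks and about midway. Leave the slim tube in its own clips.

Things in the scene. Friction and masses are not known exactly. Their poses are not given: they have to be found in the camera images.
- big_tube_center (a point): Centre of the big tube: white, 117 mm long, 29 mm thick, 65 g, blue cap (34 mm thick, last 12.5 mm at its +y end), tapered other end. y axis along the tube. Starts level in the clips of clip_block, axis 60 mm above the bench. Grip across its middle from above, between the clips.
- clip_block: Fixed grey block, x 85, y 125, z 20 mm, origin under its centre; tube axis along y at z = 60. Two steel C clips, 10 mm wide, at y = -36 and +36, mouths facing -x; nothing between them above z = 20; tops at z = 82. Fixed ledge under and back behind the tube; sprung upper jaw, its lip 5 mm below the tube's top. Moved level to -x the tube opens the jaws (5 to 10 N), free after 35 mm.
- rest_center (a point): Tube rest: fixed grey foot (x 85, y 100, z 12 mm) with two V blocks open upwards, 10 mm wide, at y = -30 and +30 mm (50 mm free between), tops 56 mm above the bench. The point is where the big tube's centre lies when in the Vs: 55 mm above the bench, midway. The tube lies along its y axis, cap at either end.
- slim_tube_center (a point): Centre of the slim tube, a bystander: white with blue cap too, but 100 mm long and 18 mm thick, in smaller clips on a block of its own, 60 mm above the bench; y axis along the tube. Leave it there.
Things that resemble listed ones, but are neither listed nor needed, are in the scene too. What is shaped like the part that bears big_tube_center but pink, purple or red is not meant.

How it is judged:
By the outcome, as a careful person would: the job done as asked, in the order asked, and still so for the second after the job is handed in, with the robot touching nothing.
It also fails if it takes over 40 s, if anything falls off the work surface, if the arm or the gripper's body presses on something with over 40 N, if the wrist force passes 120 N, or if a joint passes its speed limit or range.

## Working session

There is one attempt and no reset: what is moved stays moved. The work goes in short steps, Python scripts to look and compute and a tool call to move; the robot and the scene stay as the last step left them, time stands still between calls to the robot, and variables do not carry over. Pictures are saved under pics/ and viewed, at most 10 in all, crops included, and the job is handed in when it is done.

Besides the shell and the picture viewer there is one more tool, called after "Emit:" as name(argument=value, ...), one argument or row to a line, values as JSON. play_rows: Moves the arm, as the interface text tells. Its arguments: {"type":"object","properties":{"series":{"type":"array","items":{"type":"array","items":{"type":"number"}}},"gripper":{"type":"number"}},"required":["series"]}

```bash
mkdir -p pics
cat > h.py <<'E'
import numpy as np,cv2
from bench import read_state,get_image,job_done
def shot(n,f):
    d=get_image(n);cv2.imwrite('pics/'+f,cv2.cvtColor(np.asarray(d['image'],np.uint8),cv2.COLOR_RGB2BGR))
    np.savez('pics/'+f[:-4]+'.npz',**{k:np.asarray(v) for k,v in d.items()});return d
def cast(d,u,v,z):
    e=np.array(d['eye'],float);R=np.array(d['rotation'],float).reshape(3,3)
    r=R@np.array([(u-d['cx'])/d['fx'],(v-d['cy'])/d['fy'],1.]);return e+r*(z-e[2])/r[2]
def proj(d,p):
    q=np.array(d['rotation'],float).reshape(3,3).T@(np.array(p,float)-np.array(d['eye'],float));return d['fx']*q[0]/q[2]+d['cx'],d['fy']*q[1]/q[2]+d['cy']
E
python3 - <<'E'
from h import *
for n in('top','side'):
    d=shot(n,n+'1.png');print(n,d['eye'],d['rotation'],d['fx'],d['cx'],d['cy'])
print(read_state())
E
```

```text
top [ 393.15674515   66.15783431 1050.74152072] [ 0.71722981 -0.69532119  0.04072485 -0.02124454] 487.8360999139961 321.84683057330864 241.14671997873728
side [  65.42329393 -666.89920314  724.66935719] [ 0.87349803 -0.22373343  0.10232422 -0.42008844] 531.539579415341 324.47029590526523 226.96567472431855
{'clock': 0.1, 'joints': array([ 1.41756401e+00,  3.85435369e-01,  6.73061607e-03, -4.02880218e-04,
       -1.19401455e+00, -2.58575260e-01]), 'joint_vel': array([ 0.0003843 , -0.00246049,  0.00268497,  0.00091233,  0.00069941,
       -0.00166078]), 'joint_efforts': array([-4.83778458e-04, -3.93321168e+01,  1.88928688e+01,  4.19796824e+00,
       -2.60387140e-03,  4.58045633e-06]), 'position': array([249.97843799, 572.29676302, 255.3499638 ]), 'ee_rot': array([ 9.78860941e-01, -2.04524569e-01, -1.36359291e-04,  9.70010544e-04]), 'contact_force': array([ 0.59607114,  0.23574834, -0.59101333]), 'wrist_torque': array([0.00817958, 0.01275831, 0.00340583]), 'grasp_force': 0.0, 'gripper_width': 85.07808717639934}
```

View pics/top1.png

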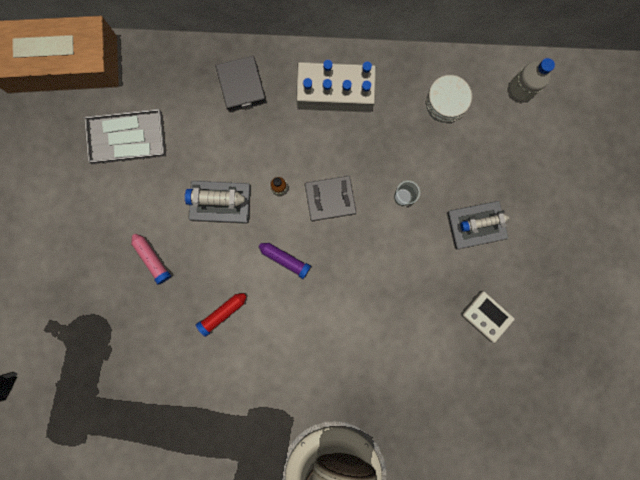

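View pics/side1.png

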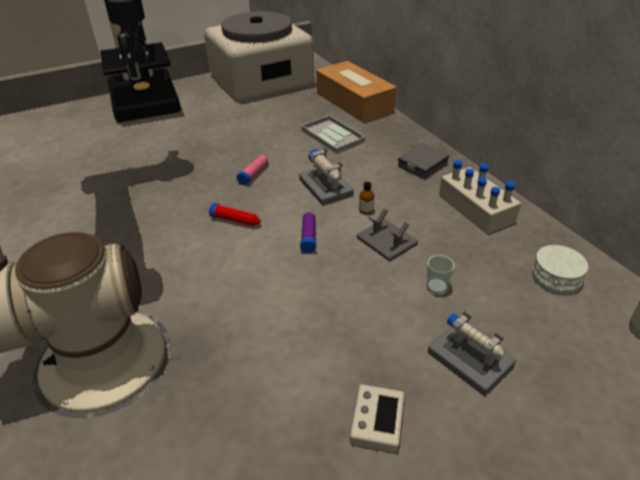

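```bash
sed -i "s/np.array(d\['rotation'\],float).reshape(3,3)/Rot.from_quat(d['rotation']).as_matrix()/; 1a from scipy.spatial.transform import Rotation as Rot" h.py
python3 - <<'E'
from h import *
d=np.load('pics/top1.npz');im=cv2.imread('pics/top1.png')
c=im[165:240,170:370];cv2.imwrite('pics/c1.png',cv2.resize(c,None,fx=4,fy=4,interpolation=cv2.INTER_CUBIC))
for n,u,v,z in(('tubeL',186,197,60),('tubeR',246,199,60),('rest fl',307,182,12),('fr',351,178,12),('br',355,214,12),('bl',311,219,12),('cb',190,181,20),('',250,182,20),('',248,222,20),('',188,219,20),('slimcap',462,227,60),('slimend',508,217,60)):print(n,cast(d,u,v,z).round(1))
E
```

```text
tubeL [562.1 319.8  60. ]
tubeR [562.2 197.9  60. ]
rest fl [612.   74.7  12. ]
fr [624.2 -20.2  12. ]
br [545.9 -30.8  12. ]
bl [531.8  63.6  12. ]
cb [603.6 323.5  20. ]
 [606.  196.3  20. ]
 [519.9 196.8  20. ]
 [522.  323.3  20. ]
slimcap [ 519.3 -248.    60. ]
slimend [ 543.3 -343.9   60. ]
```

View pics/c1.png

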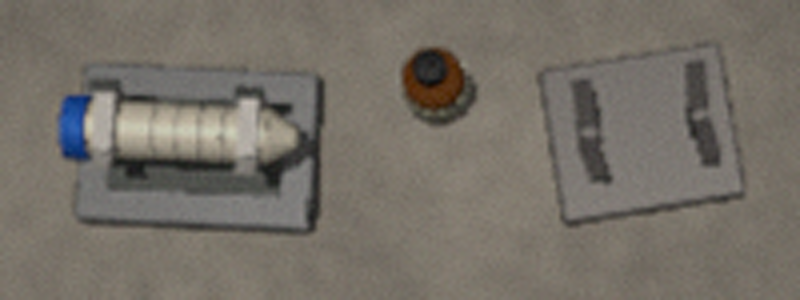

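Emit:
play_rows(
  series=[
    [15.5, -15.5, 0, 0, 0, -0.55],
    [15.5, -15.5, 0, 0, 0, -0.55],
    [15.5, -15.5, 0, 0, 0, -0.55],
    [15.5, -15.5, 0, 0, 0, -0.55],
    [15.5, -15.5, 0, 0, 0, -0.55],
    [15.5, -15.5, 0, 0, 0, -0.55],
    [15.5, -15.5, 0, 0, 0, -0.55],
    [15.5, -15.5, 0, 0, 0, -0.55],
    [15.5, -15.5, 0, 0, 0, -0.55],
    [15.5, -15.5, 0, 0, 0, -0.55],
    [15.5, -15.5, 0, 0, 0, -0.55],
    [15.5, -15.5, 0, 0, 0, -0.55],
    [15.5, -15.5, 0, 0, 0, -0.55],
    [15.5, -15.5, 0, 0, 0, -0.55],
    [15.5, -15.5, 0, 0, 0, -0.55],
    [15.5, -15.5, 0, 0, 0, -0.55],
    [15.5, -15.5, 0, 0, 0, -0.55],
    [15.5, -15.5, 0, 0, 0, -0.55],
    [15.5, -15.5, 0, 0, 0, -0.55],
    [15.5, -15.5, 0, 0, 0, -0.55],
  ],
)

```text
clock: 1.77
position: [560.6, 261.8, 255.7]
ee_rot: [0.709, -0.706, -0.0, 0.001]
contact_force: [-0.9, 0.5, 0.7]
gripper_width: 85.6
grasp_force: 0.0
```

Run:
```python
from h import *
d=shot('wrist','w1.png');print(d['eye'],d['rotation'],d['fx'])
s=read_state();print(s['position'],s['ee_rot'],s['clock'])
print(proj(d,(562,259,60)))
```

```text
[560.98843699 189.84261554 374.14485757] [-1.92547737e-03  9.89868668e-01  1.41972772e-01 -2.13364092e-04] 391.2092080133044
[562.65368419 259.45750383 255.56271525] [-7.06863526e-01  7.07349435e-01 -4.60675262e-04 -7.21419297e-04] 1.8167
(np.float64(321.8162051093162), np.float64(220.30457860425435))
```

View pics/w1.png

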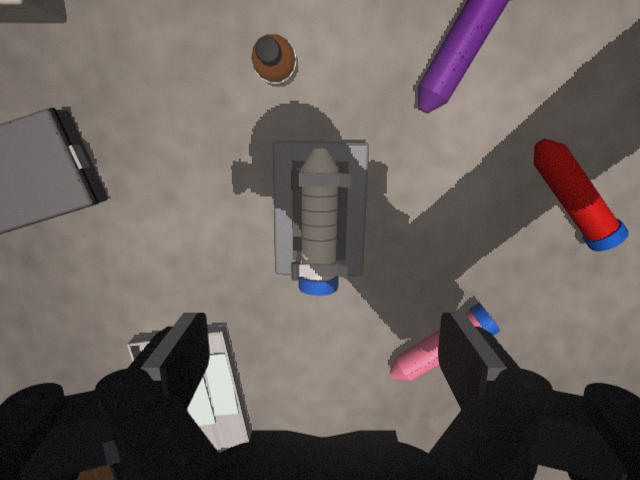

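Run:
```python
from h import *
d=np.load('pics/w1.npz')
for n,u,v,z in(('tip',320,149,60),('cap end bottom edge',318.5,292,60),('shaft hi',319.5,195,60),('shaft lo',318.8,250,60),('clip1',324,175,78),('clip2',320,269,78),('blk',275,141,20),('',368,143,20),('',363,276,20),('',276,274,20)):print(n,cast(d,u,v,z).round(1))
im=cv2.imread('pics/w1.png');h=cv2.cvtColor(im,40);m=cv2.inRange(h,(105,120,50),(125,255,255));m[:,:280]=0;m[:,360:]=0
ys,xs=np.nonzero(m);print('cap px',xs.min(),xs.max(),ys.min(),ys.max(),xs.mean(),ys.mean())
print(cast(d,xs.mean(),ys.max(),60),cast(d,xs.mean(),ys.min(),77))
```

```text
tip [563.6 202.2  60. ]
cap end bottom edge [564.7 322.4  60. ]
shaft hi [563.9 238.2  60. ]
shaft lo [564.5 284.4  60. ]
clip1 [560.4 220.4  78. ]
clip2 [563.3 294.9  78. ]
blk [603.2 197.2  20. ]
 [521.9 198.5  20. ]
 [522.3 322.5  20. ]
 [606.1 320.8  20. ]
cap px 299 336 277 294 317.56479690522247 286.3172147001934
[565.50501979 324.30305015  60.        ] [565.25661699 302.16227194  77.        ]
```

Emit:
play_rows(
  series=[
    [0.5, 0.5, -20, 0, 0, 0],
    [0.5, 0, -20, 0, 0, 0],
    [0, 0, -20, 0, 0, 0],
    [0, 0, -20, 0, 0, 0],
    [0, 0, -20, 0, 0, 0],
    [0, 0, -20, 0, 0, 0],
    [0, 0, -20, 0, 0, 0],
    [0, 0, -20, 0, 0, 0],
    [0, 0, -15, 0, 0, 0],
    [0, 0, -10, 0, 0, 0],
    [0, 0, -4, 0, 0, 0],
    [0, 0, 0, 0, 0, 0],
    [0, 0, 0, 0, 0, 0],
  ],
)

```text
clock: 2.9
position: [561.5, 263.5, 67.9]
ee_rot: [0.71, -0.704, 0.0, -0.0]
contact_force: [0.0, 0.1, 0.7]
gripper_width: 85.1
grasp_force: 0.0
```

Emit:
play_rows(
  series=[
    [0, 0, 0, 0, 0, 0],
    [0, 0, 0, 0, 0, 0],
    [0, 0, 0, 0, 0, 0],
    [0, 0, 0, 0, 0, 0],
    [0, 0, 0, 0, 0, 0],
    [0, 0, 0, 0, 0, 0],
    [0, 0, 0, 0, 0, 0],
    [0, 0, 0, 0, 0, 0],
    [0, 0, 0, 0, 0, 0],
    [0, 0, 0, 0, 0, 0],
  ],
  gripper=0,
)

```text
clock: 3.73
position: [561.8, 263.6, 68.1]
ee_rot: [0.71, -0.704, 0.0, -0.001]
contact_force: [0.7, 0.5, 5.4]
gripper_width: 27.2
grasp_force: 59.2
```

Emit:
play_rows(
  series=[
    [-3, 0, 0, 0, 0, 0],
    [-3, 0, 0, 0, 0, 0],
    [-3, 0, 0, 0, 0, 0],
    [-3, 0, 0, 0, 0, 0],
    [-3, 0, 0, 0, 0, 0],
  ],
)

```text
clock: 4.15
position: [549.4, 264.6, 67.9]
ee_rot: [0.71, -0.704, 0.001, -0.004]
contact_force: [7.3, 1.1, -2.7]
gripper_width: 27.1
grasp_force: 59.1
```

Emit:
play_rows(
  series=[
    [-3, 0, 0, 0, 0, 0],
    [-3, 0, 0, 0, 0, 0],
    [-3, 0, 0, 0, 0, 0],
    [-3, 0, 0, 0, 0, 0],
    [-3, 0, 0, 0, 0, 0],
    [-3, 0, 0, 0, 0, 0],
    [-3, 0, 0, 0, 0, 0],
    [-3, 0, 0, 0, 0, 0],
    [-3, 0, 0, 0, 0, 0],
    [-3, 0, 0, 0, 0, 0],
    [-3, 0, 0, 0, 0, 0],
    [0, 0, 0, 0, 0, 0],
  ],
)

```text
clock: 5.15
position: [512.5, 263.1, 67.3]
ee_rot: [0.71, -0.705, -0.0, 0.0]
contact_force: [0.3, -0.3, -1.3]
gripper_width: 27.5
grasp_force: 59.5
```

Run:
```python
from h import *
d=shot('wrist','w2.png');t=shot('top','top2.png');s=read_state();print(s['position'],s['ee_rot'],s['contact_force'],s['gripper_width'],s['grasp_force'])
c=cv2.imread('pics/top2.png')[150:240,150:370];c=cv2.resize(c,(640,262),interpolation=cv2.INTER_CUBIC)
w=cv2.imread('pics/w2.png')[120:];cv2.imwrite('pics/v2.png',cv2.resize(np.vstack([w,c]),None,fx=.95,fy=.95))
```

```text
[513.12165945 263.32329101  67.424135  ] [ 7.09681747e-01 -7.04522392e-01  4.04602066e-05 -1.23926631e-04] [-0.06925867 -0.01035655 -0.51629399] 27.32120993937493 59.50088560581207
```

View pics/v2.png

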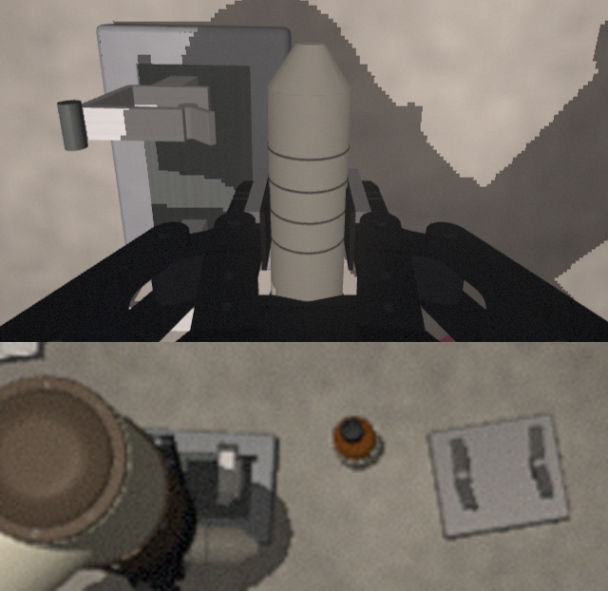

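Emit:
play_rows(
  series=[
    [0, 0, 15, 0, 0, 0],
    [0, 0, 25, 0, 0, 0],
    [0, 0, 30, 0, 0, 0],
    [0, 0, 30, 0, 0, 0],
    [5, -20, 20, 0, 0, 0.1],
    [6, -20, 10, 0, 0, 0.1],
    [6, -20, 0, 0, 0, 0.1],
    [6, -20, 0, 0, 0, 0.1],
    [6, -20, 0, 0, 0, 0.1],
    [6, -20, 0, 0, 0, 0.1],
    [6, -20, 0, 0, 0, 0.1],
    [6, -20, 0, 0, 0, 0.1],
    [6, -20, 0, 0, 0, 0.1],
    [6, -20, 0, 0, 0, 0.1],
    [6, -20, 0, 0, 0, 0.1],
    [3, -12, 0, 0, 0, 0.1],
    [3, -9, 0, 0, 0, 0.05],
    [0, 0, 0, 0, 0, 0],
    [0, 0, 0, 0, 0, 0],
  ],
)

```text
clock: 6.83
position: [584.1, 22.1, 197.2]
ee_rot: [0.754, -0.657, -0.0, 0.0]
contact_force: [-0.7, 0.4, -0.3]
gripper_width: 27.6
grasp_force: 59.5
```

Run:
```python
from h import *
d2=np.load('pics/w2.npz');print('tip rel grip',cast(d2,327,166,61))
d=shot('wrist','w3.png');s=read_state();p=s['position'];print(p,s['ee_rot'],s['gripper_width'],s['grasp_force'])
# predicted tube tip & rest features
y=np.radians(7.9);R=np.array([[np.cos(y),-np.sin(y)],[np.sin(y),np.cos(y)]])
im=cv2.imread('pics/w3.png')
for a,b,z in((42.5,50,12),(-42.5,50,12),(-42.5,-50,12),(42.5,-50,12)):
    q=np.array([578.5,21.8])+R@[a,b];u,v=proj(d,(*q,z));print(u,v);cv2.circle(im,(int(u),int(v)),4,(0,0,255),1)
cv2.imwrite('pics/v3.png',im)
```

```text
tip rel grip [511.95609428 201.28412194  61.        ]
[584.02765703  22.56661288 197.21785382] [ 7.54103623e-01 -6.56755443e-01 -1.21375631e-04  4.36016449e-06] 27.141689337489066 59.532825350761414
279.52009018832183 285.57146234166225
381.6048013197774 285.4927231062375
386.9617024735389 162.96813986571837
275.2171844707109 163.09757348216772
```

View pics/v3.png

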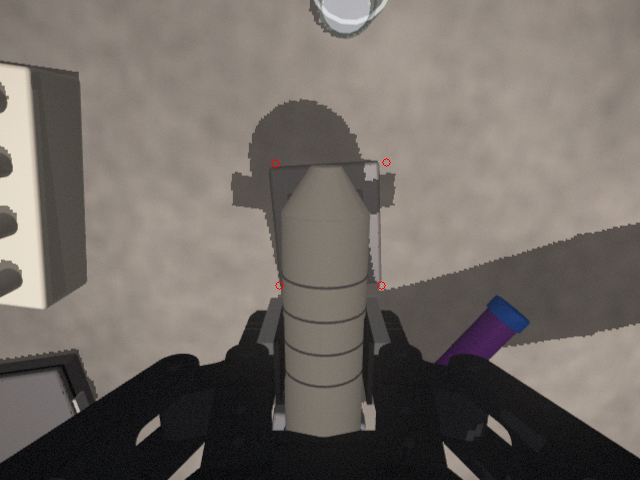

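Run:
```python
from h import *
d=np.load('pics/top1.npz')
g=cv2.cvtColor(cv2.imread('pics/top1.png'),6);c=cv2.resize(g[160:235,285:375],(720,600),interpolation=cv2.INTER_CUBIC)
cv2.imwrite('pics/c4.png',c)
w=np.load('pics/w3.npz');a=[cast(w,*p,12)[:2].round(1) for p in((271,168),(379,161),(381,285))];print(a)
for p in((317.5,197.5),(345.75,193.25)):print(cast(d,*p,45).round(1))
```

```text
[array([630.3, -17.8]), array([549.5, -34.2]), array([530.1,  65.1])]
[573.1  51.5  45. ]
[584.1  -7.3  45. ]
```

View pics/c4.png

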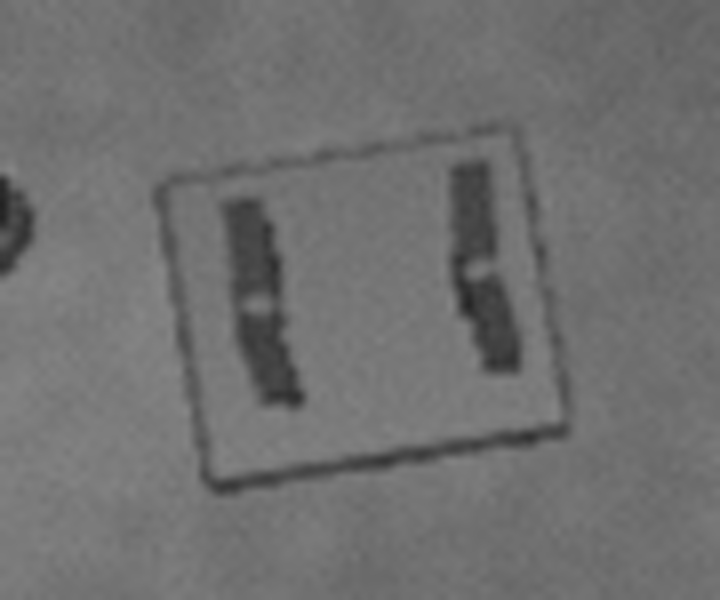

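Run:
```python
from h import *
d=np.load('pics/top1.npz')
f=lambda x,y,z:cast(d,285+x/8-.44,160+y/8-.44,z)[:2]
P=np.array([f(*p,12) for p in((160,188),(515,130),(568,428),(212,480))]);print(P.round(1),P.mean(0))
for i,j in((1,0),(2,3)):e=P[j]-P[i];print(np.degrees(np.arctan2(-e[0],e[1])),np.hypot(*e))
for i,j in((3,0),(2,1)):e=P[j]-P[i];print(np.degrees(np.arctan2(e[1],e[0])),np.hypot(*e))
V=np.array([f(258,303,34),f(481,268,34)]);e=V[0]-V[1];print(V,V.mean(0),np.degrees(np.arctan2(-e[0],e[1])),np.hypot(*e))
```

```text
[[609.5  79.9]
 [628.9 -15.6]
 [547.9 -31.9]
 [530.6  63.4]] [579.24411855  23.94997829]
11.461251649284131 97.46972442359042
10.296677270238533 96.86751187140035
11.838203689109365 80.59920884816688
11.397438125089943 82.56627602137632
[[575.12254582  52.82226755]
 [586.53318385  -5.79360667]] [580.82786484  23.51433044] 11.015885337265608 59.716190193052135
```

Emit:
play_rows(
  series=[
    [-2, 2, -10, 0, 0, 0.26],
    [-2.5, 2.5, -15, 0, 0, 0.26],
    [0, 0, -20, 0, 0, 0],
    [0, 0, -20, 0, 0, 0],
    [0, 0, -20, 0, 0, 0],
    [0, 0, -15, 0, 0, 0],
    [0, 0, -10, 0, 0, 0],
    [0, 0, 0, 0, 0, 0],
    [0, 0, 0, 0, 0, 0],
  ],
)

```text
clock: 7.63
position: [579.5, 27.2, 87.0]
ee_rot: [0.772, -0.635, -0.0, 0.0]
contact_force: [0.1, -0.2, -1.0]
gripper_width: 27.2
grasp_force: 59.5
```

Run:
```python
from h import *
w=np.load('pics/w3.npz');print('tip3',cast(w,326,167,190))
s=read_state();print(s['position'],s['ee_rot'],s['contact_force'])
d=shot('wrist','w5.png')
```

```text
tip3 [591.84259954 -38.90318569 190.        ]
[579.484632    27.24809771  86.98396224] [ 7.72248155e-01 -6.35320852e-01 -1.40423980e-04  4.26742909e-04] [ 0.1411148  -0.21193667 -1.03255442]
```

View pics/w5.png

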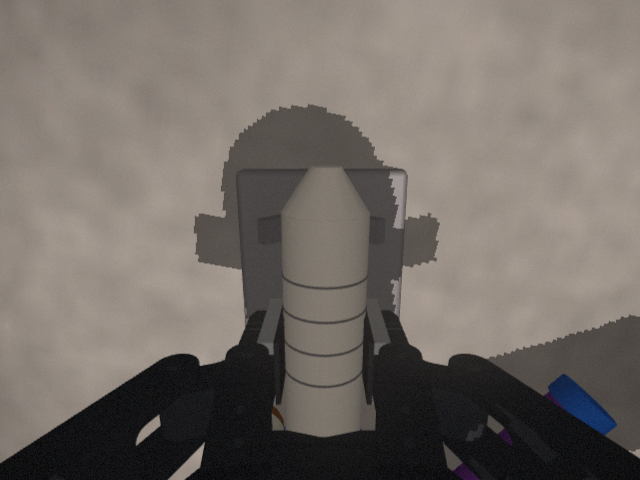

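Emit:
play_rows(
  series=[
    [0.5, 0, -6, 0, 0, 0],
    [0, 0, -5, 0, 0, 0],
    [0, 0, -4, 0, 0, 0],
    [0, 0, -3, 0, 0, 0],
    [0, 0, -2, 0, 0, 0],
    [0, 0, -1.5, 0, 0, 0],
    [0, 0, 0, 0, 0, 0],
    [0, 0, 0, 0, 0, 0],
  ],
)

```text
clock: 8.35
position: [580.2, 26.7, 65.8]
ee_rot: [0.772, -0.636, 0.0, -0.0]
contact_force: [0.8, -0.7, -0.4]
gripper_width: 27.9
grasp_force: 59.5
```

Emit:
play_rows(
  series=[
    [0, 0, -1, 0, 0, 0],
    [0, 0, -1, 0, 0, 0],
    [0, 0, 0, 0, 0, 0],
  ],
)

```text
clock: 8.6
position: [580.3, 26.8, 63.9]
ee_rot: [0.772, -0.636, 0.0, -0.0]
contact_force: [-0.0, -0.0, -0.2]
gripper_width: 27.6
grasp_force: 59.5
```

Emit:
play_rows(
  series=[
    [0, 0, -0.7, 0, 0, 0],
    [0, 0, -0.5, 0, 0, 0],
    [0, 0, 0, 0, 0, 0],
  ],
)

```text
clock: 8.85
position: [580.6, 26.8, 63.5]
ee_rot: [0.772, -0.636, 0.0, -0.0]
contact_force: [-0.4, -0.7, 4.2]
gripper_width: 27.0
grasp_force: 60.1
```

Emit:
play_rows(
  series=[
    [0, 0, -0.3, 0, 0, 0],
    [0, 0, 0, 0, 0, 0],
    [0, 0, 0, 0, 0, 0],
    [0, 0, 0, 0, 0, 0],
    [0, 0, 0, 0, 0, 0],
    [0, 0, 0, 0, 0, 0],
    [0, 0, 0, 0, 0, 0],
    [0, 0, 0, 0, 0, 0],
  ],
  gripper=0.8,
)

```text
clock: 9.52
position: [580.1, 26.8, 62.3]
ee_rot: [0.772, -0.636, -0.0, 0.0]
contact_force: [0.1, -0.3, 0.0]
gripper_width: 68.4
grasp_force: 0.0
```

Emit:
play_rows(
  series=[
    [0, 0, 5, 0, 0, 0],
    [0, 0, 10, 0, 0, 0],
    [0, 0, 20, 0, 0, 0],
    [0, 0, 25, 0, 0, 0],
    [0, 0, 25, 0, 0, 0],
    [0, 0, 25, 0, 0, 0],
    [0, 0, 25, 0, 0, 0],
    [-20, 15, 15, 0, 0, 0],
    [-25, 25, 0, 0, 0, 0],
    [-25, 25, 0, 0, 0, 0],
    [-25, 25, 0, 0, 0, 0],
    [-25, 25, 0, 0, 0, 0],
    [-25, 25, 0, 0, 0, 0],
    [0, 0, 0, 0, 0, 0],
    [0, 0, 0, 0, 0, 0],
  ],
)

```text
clock: 10.77
position: [434.4, 167.9, 213.7]
ee_rot: [0.773, -0.634, 0.0, -0.001]
contact_force: [-0.2, 0.2, 0.9]
gripper_width: 68.3
grasp_force: 0.0
```

Run:
```python
from h import *
t=shot('top','top6.png');d=shot('side','side6.png')
for p in((580.2,23.6,55),):print(proj(t,p),proj(d,p))
a=cv2.resize(cv2.imread('pics/top6.png')[160:235,285:375],(480,400),interpolation=cv2.INTER_CUBIC)
b=cv2.resize(cv2.imread('pics/side6.png')[190:265,345:430],(320,282),interpolation=cv2.INTER_CUBIC)
b=cv2.copyMakeBorder(b,0,118,0,0,0);cv2.imwrite('pics/v6.png',np.hstack([a,b]))
```

```text
(np.float64(331.19270451513484), np.float64(193.7075370674848)) (np.float64(387.9582344023611), np.float64(220.83987897593653))
```

View pics/v6.png

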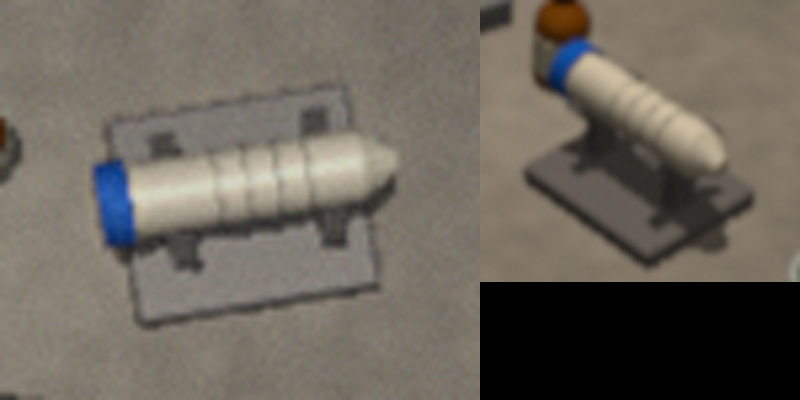

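The top view shows the tube lying in both Vs. Its ends are at columns 95 and 398 of the crop, so its midpoint is at image column 331.2, and 331.2 is what I predicted.

```bash
python3 -c "
from h import *
print(job_done())"
```

```text
the job is handed in; nothing more can be done
None
```

The big tube came out sideways through the clip mouths and now lies midway in the V rest. The slim tube was left alone, and the job was handed in at about 11 s of robot time.

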